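# Release the hold-down arm of a clarinet jig and hold it up

## Robot

A 6-joint arm with a two-finger parallel gripper is mounted at the origin on the work surface. World frame = base frame: x ahead of the robot, y to its left, z up, the work surface at z = 0. Lengths are in m, angles in rad, forces in N, time in s.
With the tool pointing down it reaches from about 0.3 to 0.775 m from the base axis. Payload 14.6 kg.
Tool frame: the origin (TCP) lies on the centre line of the jaws, within the pads' length; the fingertips stand 8 mm ahead of it and the grasp point (between the pads) lies 11 mm behind it; z points along the fingers, y is the line along which they close (so a half turn about z gives the same grasp; the last joint's range is limited). The gripper opens to 94 mm and grips with 3 to 60 N. Pads are 16 mm wide; open, the fingers measure 119 mm over their backs; the gripper's body (75 mm by 177 mm) begins 78 mm behind the grasp point.
Start: joints at [-1.276, 0.3, 1.521, -0, 1.321, -0.067], TCP at [0.195, -0.514, 0.213] pointing down, gripper open.
Joint ranges: [-3.03, 3.03], [-0.79, 2.21], [0.23, 2.52], [-1.04, 4.18], [0, 3.07], [-2.55, 2.55]. Speed limits (rad/s): [2.22, 2.22, 2.57, 3.14, 3.14, 3.14].

## Interface

Orientations are given as a unit quaternion [w, x, y, z].
In Python, from station import ctrl, vision, order gives the robot as it stands. The module is installed in compiled form; this text tells all that it offers.
- The arm moves only by the tool play_rows, never from a script. Its argument "motion" is a list of rows, each an object with "grip": the finger opening in mm, from 0 to 94; "dp": the shift along the tool's x, y, z in mm, a list of three; "roll": the turn about the tool's z in degrees. In form: [{"grip": grip, "dp": [tx, ty, tz], "roll": roll}, ...]. A call has 1 to 12 rows; each row shifts and turns the commanded pose from where the row before left it, along the tool's axes as they then stand; what a row does not reach is not made up. A row lasts 1/10 s, in which the tool goes at most 50 mm and 8.59 degrees, less where a joint would pass 70% of its speed; a pose out of reach is approached as far as the arm can. A call is refused whole if a number of a shift passes 50 or a number of a turn 8.59, either way. A call with a gripper value outside its range is refused whole. The fingers move at their own pace and stop on an object; the grip force is fixed at half the most. Time passes only in rows, so rows that do not move let the fingers close. It gives the time, the measured TCP pose, the force, the opening and the grip force at its end, in the units of the state.
- ctrl.sense(): the state, without advancing time (a new reading comes with each control period).
- vision.get_image(name): name is "scene" or "top" or "wrist"; returns the picture (400x640x3 uint8, red, green, blue); there is no depth.
- vision.camera_info(name): a dict with "fx", "fy", "cx", "cy" (pixels), "k1" (the pictures are not rectified: a ray, as slopes to the right and down, at radius r is drawn at 1 + k1 r^2 times it, then the intrinsics apply), "R" (3x3) and "t" (3): a world point X has camera coordinates R X + t. Camera axes: x right, y down, z forward; pixel columns grow to the right and rows downward; lengths in m; the calibration is good to about 2 mm. A picture is of the moment at which its call begins: read the wrist's pose just before it. camera_info takes no time and is no camera call; for the wrist camera it gives the pose at the moment of the call.
- order.job_done(): hands the job in; it is judged then, once.
Trained networks look in the newest picture that a camera, given by its name, has taken for a name from the list of things; names that differ only in an ending like _2 or _b are one class to them, and where a whole thing is asked for, a point or a joint stands for the part that bears it (a point fixed in the world has none). Each returns a list of dicts, best first, with "conf" (0 to 1); they miss things now and then, are a little off and sometimes report something else, mostly with a low value. They report only what shows in the picture. A call takes as long as a camera call. They do not tell look-alikes from the thing itself.
- vision.outline_of(label, camera): "mask" (400x640 bool, what is visible of it) and "point" ([row, column] in pixels, amid what is visible of it).
- vision.landmark_of(label, camera): "point" ([row, column] in pixels: a listed point, or the origin of a listed thing).
The state is a dict: "clock": time; "q": joint angles; "dq": joint speeds; "joint_efforts": joint torques, N m; "tcp_pos": TCP position; "eef_rot": TCP orientation; "wrist_force": force on the tool from outside, world axes, zero at the start; "moment": the same for the moment, N m; "gripper_width": opening from 0.0 (shut) to 1.0 (fully open); "gripper_force": force on a finger pad.
Only numpy, scipy, OpenCV 4.12 (cv2) and the standard library are available. Lean on these libraries where they do the work, as an engineer would, in place of code of your own. Each camera call takes 0.05 s, during which the arm holds its last target. There are 200 camera calls.

## Task

I want to get at the clarinet joint clamped in the repair jig. Lift the loose guard plate off its two pins and set it down flat on the middle of the cork mat without dropping it, then pull the jig's latch sideways against its spring and raise the hold-down arm off its ball, and finish while still holding the arm up with the gripper, its end about 9 cm above where it sat. Leave the clarinet joint in its cradle and do not disturb the other things on the table.

Things in the scene. Friction and masses are not known exactly. Their poses are not given: they have to be found in the camera images.
- jig: Fixed repair jig: grey 12 mm base plate, 120 x 200 mm round the ball. Origin on the table straight below the ball's centre (30 mm ball, centre 46 mm up). Own +x: from ball along the arm to its pivot; +y: the way the latch is pulled; z up. Two posts, 22 x 18 mm, at y = +-87 mm, tops 116 mm up, each with a pin 8 mm thick, 10 mm tall. A cradle at x = 100 mm, below the arm.
- cover: Loose aluminium guard plate, 80 (x) x 210 (y) x 4 mm, about 220 g, resting on the two posts, their pins through its 11 mm holes at y = +-87 mm; it covers the latch. Origin: centre of its underside; z up. In its middle stands a black grip bar, 55 (x) x 14 (y) mm, top 34 mm above the origin, to be pinched along y.
- mat: Thin cork mat, 220 x 220 mm, fixed to the table, origin at the centre of its underside, its top 3 mm up. It may lie left or right of the jig.
- hold_arm: Dark steel hold-down arm on a hinge, 24 mm wide. Origin in the middle of its hinge axis, which runs along the jig's y, 190 mm from the ball to the jig's +x and 58 mm up. Arm down: its axes parallel the jig's. It turns about its +y to raise its free end, by 1.1 rad at most, and falls back if let go. With the latch it weighs about 0.6 kg; lifting at the latch takes about 5 N.
- coupler_mid (a point): Middle of the block (coupler) at the arm's free end, 62 x 52 x 24 mm, which sits over the ball: 190 mm from the hinge, 58 mm up while the arm is down. It rises on an arc as the arm turns; the coupler's top is 66 mm up while down.
- latch (a joint): Travel of the steel slide latch on the coupler, in m: 0 is closed (its catch hooked under the ball, so the arm cannot rise), 0.016 is the stop, towards the jig's +y. The catch is clear of the ball beyond 0.006. The spring pushes back with 5 N at 0 to 12 N at the stop, and closes it when let go.
- latch_grip (a point): Point to grip on the latch's upright steel tab, 26 (along the jig's x) x 12 mm (y), which stands above the middle of the coupler from 71 to 110 mm up; this point is on its centre line, 98 mm up while the arm is down. Pinch it along the jig's y. It moves with latch and arm.
- joint_tube: Black clarinet joint with steel keys, 26 mm in diameter, 150 mm long along the jig's y, lying loose in the wooden cradle beneath the arm, 100 mm from the ball. Leave it there. Origin: its underside in the middle.
- screwdriver: Screwdriver lying on the table, 160 mm long, bystander; origin in its middle underside.
- jar: Small grease jar, 32 mm in diameter, 40 mm tall, bystander; origin under its centre.
- bell: Brass horn bell standing on its mouth, 100 mm in diameter, 130 mm tall, bystander; origin under its centre.
- can: Drink can, 66 mm in diameter, 115 mm tall, bystander; origin under its centre.
- carton: Cardboard carton, 80 x 110 x 70 mm, bystander; origin under its centre.
Things that resemble listed ones, but are neither listed nor needed, are in the scene too. Leave any red or turquoise look-alike of the cover alone.

How it is judged:
On the way, in this order (a step that is already met when the one before it is completed fails the run):
1. the guard plate lies flat on the middle of the mat, let go, the arm still down (horizontal distance between cover and mat below 0.06 m and height (world z) of cover below 0.009 m and angle between cover's own z axis and vertical below 0.06 rad and linear speed of cover below 0.02 m/s and contact force between the fingers and cover below 0.05 N and height (world z) of coupler_mid below 0.066 m), for 0.2 s.
2. the latch is pulled clear of the ball with the arm still down (value of joint latch above 0.006 m and height (world z) of coupler_mid below 0.066 m), for 0.02 s.
At the end, for the whole second after the job is handed in: The arm is up, its end 67 to 122 mm above where it sat, still, held by the fingers (over 1 N on arm or latch), propped by nothing else; the guard plate lies flat on the mat, centre within 60 mm of the mat's; the clarinet joint is within 20 mm of its start (height (world z) of coupler_mid between 0.125 and 0.18 m and contact force between the fingers and hold_arm above 1 N and angular speed of hold_arm below 0.1 rad/s and contact force between hold_arm and cover below 0.05 N and contact force between hold_arm and joint_tube below 0.05 N and horizontal distance between cover and mat below 0.06 m and height (world z) of cover below 0.009 m and angle between cover's own z axis and vertical below 0.06 rad and distance of joint_tube from where it was at the start of the episode below 0.02 m); the arm keeps its last pose, push and grip.
It fails at once if the guard plate is dropped (linear speed of cover above 0.5 m/s and contact force between the fingers and cover below 0.01 N).
It fails at once if the clarinet joint is knocked out of its place (distance of joint_tube from where it was at the start of the episode above 0.025 m).
It fails at once if a bystander is disturbed (distance of any of screwdriver, jar, bell, can, carton from where it was at the start of the episode above 0.04 m).
It also fails if it takes over 64 s, if anything falls off the work surface, if the arm or the gripper's body presses on something with over 40 N, if the wrist force passes 120 N, or if a joint passes its speed limit or range.

## Working session

There is one attempt and no reset: what is moved stays moved. The work goes in short steps, Python scripts to look and compute and a tool call to move; the robot and the scene stay as the last step left them, time stands still between calls to the robot, and variables do not carry over. Pictures are saved under pics/ and viewed, at most 10 in all, crops included, and the job is handed in when it is done.

Besides the shell and the picture viewer there is one more tool, called after "Request:" as name(argument=value, ...) on one line, values as JSON. play_rows: Moves the arm, as the interface text tells. Its arguments: {"type":"object","properties":{"motion":{"type":"array","items":{"type":"object","properties":{"grip":{"type":"number"},"dp":{"type":"array","items":{"type":"number"}},"roll":{"type":"number"}}}}},"required":["motion"]}

```bash
mkdir -p pics
cat > h.py <<'E'
import numpy as np, cv2
from station import ctrl, vision, order
def K(c): return np.array([[c['fx'],0,c['cx']],[0,c['fy'],c['cy']],[0,0,1.]])
def ray(cam,rc,c=None):
    c=c or vision.camera_info(cam); k=c['k1']
    d=np.array([(rc[1]-c['cx'])/c['fx'],(rc[0]-c['cy'])/c['fy']]); u=d.copy()
    for _ in range(20): u=d/(1+k*(u@u))
    R=np.array(c['R']);t=np.array(c['t'])
    return -R.T@t, R.T@np.array([u[0],u[1],1.])
def atz(cam,rc,z,c=None):
    o,d=ray(cam,rc,c); return o+d*(z-o[2])/d[2]
def proj(cam,X,c=None):
    c=c or vision.camera_info(cam); p=np.array(c['R'])@np.array(X)+np.array(c['t']); u=p[:2]/p[2]; u=u*(1+c['k1']*(u@u))
    return np.array([c['fy']*u[1]+c['cy'],c['fx']*u[0]+c['cx']])
def save(cam,name):
    im=vision.get_image(cam); cv2.imwrite(f'pics/{name}.png',im[:,:,::-1]); return im
E
python3 - <<'E'
from h import *
np.set_printoptions(precision=3,suppress=True)
s=ctrl.sense(); print(s)
a=save('scene','s0'); b=save('top','t0')
cv2.imwrite('pics/both.png',cv2.resize(np.vstack([a,b]),(480*1,600))[:,:,::-1])
Z={'jig':0,'cover':.116,'mat':0,'joint_tube':0.03,'screwdriver':0,'jar':0,'bell':0,'can':0,'carton':0,'hold_arm':.058,'coupler_mid':.058,'latch_grip':.098}
for cam in ['top','scene']:
  c=vision.camera_info(cam); print(cam,-np.array(c['R']).T@np.array(c['t']))
  for n,z in Z.items():
    for r in vision.landmark_of(n,cam)[:3]:
        print(n,round(r['conf'],2),np.round(r['point']),atz(cam,r['point'],z,c))
E
```

```text
{'clock': 0.0, 'q': array([-1.276,  0.3  ,  1.522,  0.   ,  1.321, -0.067]), 'dq': array([ 0.002,  0.   , -0.002, -0.002,  0.   ,  0.001]), 'joint_efforts': array([ -0.003, -53.18 , -35.274,   0.071,   0.024,  -0.   ]), 'tcp_pos': array([ 0.195, -0.514,  0.213]), 'eef_rot': array([-0.001,  0.984,  0.18 , -0.   ]), 'wrist_force': array([ 0.35 ,  0.06 , -0.412]), 'moment': array([ 0.029,  0.026, -0.002]), 'gripper_force': 0.0, 'gripper_width': 0.9986772747499404}
top [ 0.406 -0.001  1.458]
jig 0.98 [207. 257.] [0.501 0.196 0.   ]
cover 0.98 [285. 387.] [ 0.283 -0.191  0.116]
cover 0.74 [202. 257.] [0.508 0.182 0.116]
mat 0.81 [194. 378.] [ 0.552 -0.174  0.   ]
mat 0.27 [148. 459.] [ 0.702 -0.427  0.   ]
joint_tube 0.81 [175. 260.] [0.598 0.188 0.03 ]
screwdriver 0.63 [199. 321.] [0.53  0.001 0.   ]
jar 0.46 [159. 324.] [ 0.655 -0.006  0.   ]
bell 0.68 [120. 323.] [0.779 0.    0.   ]
can 0.84 [150. 462.] [ 0.697 -0.436  0.   ]
carton 0.55 [257. 187.] [0.341 0.409 0.   ]
hold_arm 0.63 [139. 255.] [0.703 0.203 0.058]
scene [1.182 0.632 0.703]
jig 0.63 [263. 374.] [0.515 0.186 0.   ]
cover 0.76 [231. 420.] [0.45  0.267 0.116]
cover 0.74 [176. 328.] [ 0.42  -0.074  0.116]
cover 0.65 [225. 381.] [0.502 0.186 0.116]
mat 0.73 [210. 279.] [ 0.539 -0.168  0.   ]
joint_tube 0.73 [194. 186.] [ 0.719 -0.401  0.03 ]
joint_tube 0.59 [274. 350.] [0.617 0.19  0.03 ]
screwdriver 0.8 [229. 325.] [ 0.501 -0.005  0.   ]
jar 0.46 [255. 285.] [0.66  0.003 0.   ]
jar 0.3 [265. 374.] [0.52  0.194 0.   ]
bell 0.66 [272. 244.] [ 0.78  -0.016  0.   ]
can 0.94 [200. 187.] [ 0.713 -0.416  0.   ]
carton 0.91 [274. 486.] [0.339 0.421 0.   ]
hold_arm 0.73 [285. 324.] [0.708 0.193 0.058]
hold_arm 0.73 [233. 380.] [0.467 0.162 0.058]
hold_arm 0.67 [196. 187.] [ 0.744 -0.348  0.058]
coupler_mid 0.68 [247. 378.] [0.516 0.195 0.058]
latch_grip 0.63 [234. 379.] [0.516 0.193 0.098]
```

View pics/s0.png

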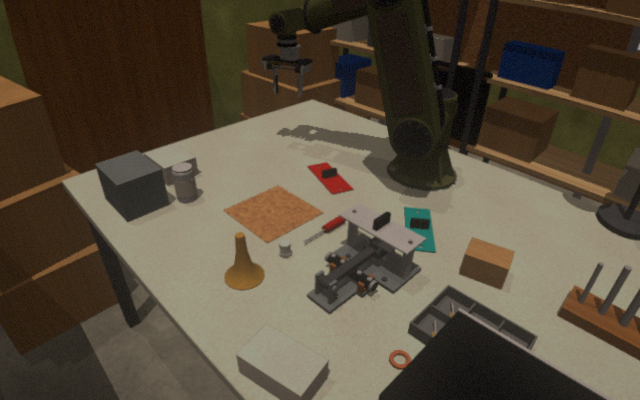

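View pics/t0.png

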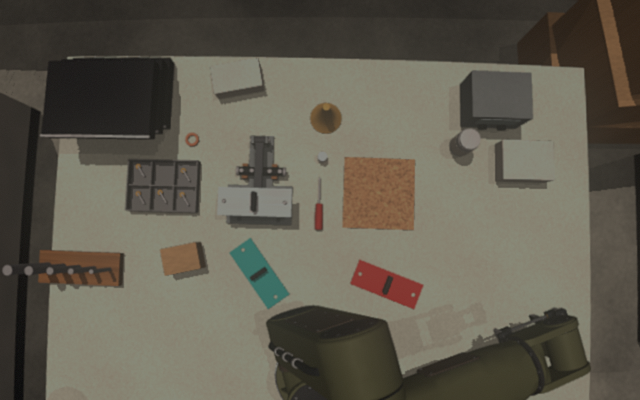

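The scene shows three plates with grip bars: the aluminium one on the jig (top 202,255), a turquoise one on the table (top 272,260) and a red one (top 285,387). I choose the aluminium one on the jig posts. The mat is at top (193,379), and the bell (118,326), jar (158,322) and screwdriver (205,319) lie between or near it and the jig.

Run:
```python
from h import *
np.set_printoptions(precision=4,suppress=True)
im=vision.get_image('top'); c=vision.camera_info('top')
cv2.imwrite('pics/c0.png',cv2.resize(im[120:300,200:430],None,fx=3,fy=3,interpolation=2)[:,:,::-1])
def rect(m,z):
    m=cv2.morphologyEx(m.astype(np.uint8),cv2.MORPH_OPEN,np.ones((3,3)))
    cs=max(cv2.findContours(m,cv2.RETR_EXTERNAL,cv2.CHAIN_APPROX_NONE)[0],key=cv2.contourArea)[:,0]
    P=np.array([atz('top',(p[1],p[0]),z,c)[:2] for p in cs]).astype(np.float32)
    return cv2.minAreaRect(P*1000)
for n,z in [('cover',.12),('mat',.003),('hold_arm',.066),('joint_tube',.04)]:
    for r in vision.outline_of(n,'top')[:3]:
        print(n,r['conf'],r['point'],rect(r['mask'],z))
g=(im[:,:,:].min(2)); 
# bright plate by threshold
roi=np.zeros(im.shape[:2],bool); roi[180:225,210:300]=1
hsv=cv2.cvtColor(im,cv2.COLOR_RGB2HSV)
print(im[195,235],im[195,275],im[240,300],im[215,225])
for L in ['latch_grip','coupler_mid']:
    print(L,[ (r['conf'],r['point']) for r in vision.landmark_of(L,'top')[:2]])
```

```text
cover 0.98 [286.3, 388.6] ((287.417236328125, -189.1774444580078), (196.5255584716797, 75.35517120361328), 69.36691284179688)
cover 0.89 [274.1, 259.9] ((307.4530944824219, 167.6654815673828), (192.0602569580078, 75.10874938964844), 36.85200500488281)
cover 0.63 [202.0, 256.4] ((507.3146057128906, 190.369873046875), (78.00961303710938, 206.9006805419922), 0.24189035594463348)
mat 0.72 [195.1, 375.5] ((554.6788330078125, -174.43356323242188), (222.75698852539062, 222.85433959960938), 0.3954504728317261)
hold_arm 0.96 [160.6, 256.7] ((632.7767333984375, 188.69139099121094), (27.918025970458984, 153.70516967773438), 89.60450744628906)
joint_tube 0.66 [172.2, 264.5] ((608.9892578125, 145.6028594970703), (70.36664581298828, 28.28042221069336), 88.47693634033203)
[134 135 127] [135 132 124] [135 131 114] [123 120 109]
latch_grip []
coupler_mid []
```

View pics/c0.png

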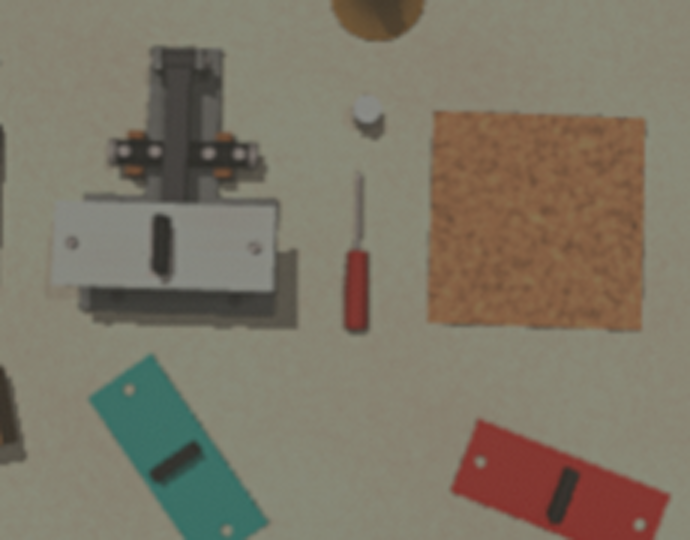

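Crop confirms it: the grey aluminium plate with the black bar on the jig posts, at crop (162,245). The holes are at crop (72,242) and (255,247). Cover is at about (0.507, 0.190) with yaw about 0, and the mat at (0.554, -0.174).

Request:
play_rows(motion=[{"grip": 60, "dp": [0, 0, -20], "roll": 6.9}, {"grip": 60, "dp": [0, 0, -20], "roll": 6.9}, {"grip": 60, "dp": [0, 0, -10], "roll": 6.9}, {"grip": 60, "dp": [16, -40, 0], "roll": 0}, {"grip": 60, "dp": [16, -40, 0], "roll": 0}, {"grip": 60, "dp": [16, -40, 0], "roll": 0}, {"grip": 60, "dp": [16, -40, 0], "roll": 0}, {"grip": 60, "dp": [16, -40, 0], "roll": 0}, {"grip": 60, "dp": [16, -40, 0], "roll": 0}, {"grip": 60, "dp": [16, -40, 0], "roll": 0}, {"grip": 60, "dp": [16, -40, 0], "roll": 0}, {"grip": 60, "dp": [16, -40, 0], "roll": 0}])

```text
clock: 2.85
tcp_pos: [0.3387, -0.1527, 0.2637]
eef_rot: [0.0, 1.0, 0.0, 0.0]
wrist_force: [0.6, -1.0, 0.1]
gripper_width: 0.635
gripper_force: 0.0
```

Request:
play_rows(motion=[{"grip": 60, "dp": [16, -40, 0], "roll": 0}, {"grip": 60, "dp": [16, -40, 0], "roll": 0}, {"grip": 60, "dp": [16, -40, 0], "roll": 0}, {"grip": 60, "dp": [16, -40, 0], "roll": 0}, {"grip": 60, "dp": [16, -40, 0], "roll": 0}, {"grip": 60, "dp": [16, -40, 0], "roll": 0}, {"grip": 60, "dp": [16, -40, 0], "roll": 0}, {"grip": 60, "dp": [16, -30, 0], "roll": 0}, {"grip": 60, "dp": [0, 0, 0], "roll": 0}, {"grip": 60, "dp": [0, 0, 0], "roll": 0}])

```text
clock: 3.85
tcp_pos: [0.4661, 0.1559, 0.2631]
eef_rot: [0.0, 1.0, 0.001, -0.0]
wrist_force: [-1.0, 0.0, 0.2]
gripper_width: 0.633
gripper_force: 0.0
```

Run:
```python
from h import *
np.set_printoptions(precision=4,suppress=True)
s=ctrl.sense(); print(s['clock'],s['tcp_pos'],s['eef_rot'])
c=vision.camera_info('wrist'); im=save('wrist','w0'); print(-np.array(c['R']).T@np.array(c['t']))
for n,z in [('cover',.116)]:
    for r in vision.landmark_of(n,'wrist')[:3]: print(n,r['conf'],r['point'],atz('wrist',r['point'],z,c))
    for r in vision.outline_of(n,'wrist')[:2]:
        cs=max(cv2.findContours(r['mask'].astype(np.uint8),0,1)[0],key=cv2.contourArea)[:,0]
        P=np.array([atz('wrist',(p[1],p[0]),.12,c)[:2] for p in cs]).astype(np.float32)*1000
        print(r['conf'],cv2.minAreaRect(P),P.min(0),P.max(0))
```

```text
3.85 [0.4661 0.1559 0.2631] [ 0.0002  1.      0.0009 -0.0004]
[0.5432 0.1559 0.4345]
cover 0.8 [282.1, 295.9] [0.3639 0.1809 0.116 ]
cover 0.65 [137.4, 286.7] [0.5104 0.1868 0.116 ]
cover 0.61 [296.1, 572.5] [ 0.3462 -0.1102  0.116 ]
0.95 ((508.9636535644531, 189.1698760986328), (210.52960205078125, 80.94770812988281), 89.40190124511719) [467.9426  83.7352] [549.1451 294.6694]
0.67 ((361.5841064453125, -83.81704711914062), (103.85514068603516, 53.01496887207031), 69.81600952148438) [ 322.0174 -127.327 ] [402.2842 -31.0243]
```

View pics/w0.png

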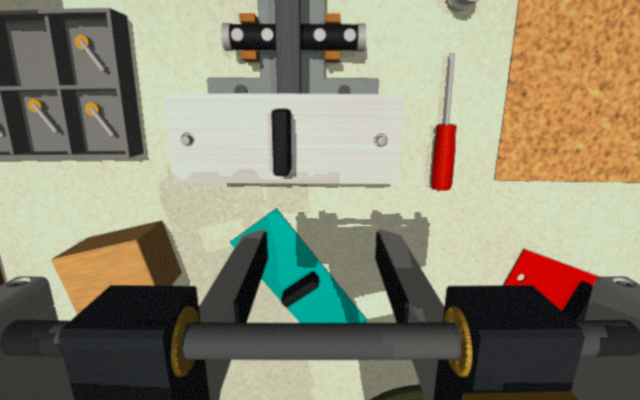

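The wrist view shows the cover as 210 x 81 mm, centred at (0.509, 0.189), with the bar at pixel (142,282). Approaching the bar.

Request:
play_rows(motion=[{"grip": 50, "dp": [21, -16, 0], "roll": 0.3}, {"grip": 50, "dp": [22, -17, 0], "roll": 0.3}, {"grip": 50, "dp": [0, 0, 40], "roll": 0}, {"grip": 50, "dp": [0, 0, 40], "roll": 0}, {"grip": 50, "dp": [0, 0, 30], "roll": 0}, {"grip": 50, "dp": [0, 0, 19], "roll": 0}, {"grip": 50, "dp": [0, 0, 0], "roll": 0}, {"grip": 50, "dp": [0, 0, 0], "roll": 0}])

```text
clock: 4.8
tcp_pos: [0.5097, 0.1881, 0.1355]
eef_rot: [-0.0, 1.0, -0.005, 0.0]
wrist_force: [0.7, 0.5, 1.3]
gripper_width: 0.532
gripper_force: 0.0
```

Request:
play_rows(motion=[{"grip": 25, "dp": [0, 0, 0], "roll": 0}, {"grip": 25, "dp": [0, 0, 0], "roll": 0}, {"grip": 25, "dp": [0, 0, 0], "roll": 0}, {"grip": 5, "dp": [0, 0, 0], "roll": 0}, {"grip": 5, "dp": [0, 0, 0], "roll": 0}, {"grip": 5, "dp": [0, 0, 0], "roll": 0}, {"grip": 5, "dp": [0, 0, 0], "roll": 0}, {"grip": 5, "dp": [0, 0, 0], "roll": 0}])

```text
clock: 5.6
tcp_pos: [0.5095, 0.1887, 0.1347]
eef_rot: [-0.0, 1.0, -0.005, 0.0]
wrist_force: [-1.3, 0.1, 3.4]
gripper_width: 0.149
gripper_force: 30.0
```

Request:
play_rows(motion=[{"grip": 5, "dp": [0, 0, -5], "roll": 0}, {"grip": 5, "dp": [0, 0, -10], "roll": 0}, {"grip": 5, "dp": [0, 0, -15], "roll": 0}, {"grip": 5, "dp": [0, 0, -20], "roll": 0}, {"grip": 5, "dp": [0, 0, -25], "roll": 0}, {"grip": 5, "dp": [0, 0, -25], "roll": 0}, {"grip": 5, "dp": [0, 0, -15], "roll": 0}, {"grip": 5, "dp": [0, 0, 0], "roll": 0}])

```text
clock: 6.4
tcp_pos: [0.51, 0.1888, 0.252]
eef_rot: [-0.001, 1.0, -0.005, 0.002]
wrist_force: [1.1, 0.9, -2.8]
gripper_width: 0.148
gripper_force: 30.0
```

Run:
```python
from h import *
np.set_printoptions(precision=4,suppress=True)
s=ctrl.sense(); print(s['clock'],s['tcp_pos'],s['eef_rot'],s['wrist_force'],s['gripper_width'])
im=save('scene','s1')
for cam in ['scene','top']:
  if cam=='top': vision.get_image('top')
  for n,z in [('latch_grip',.098),('coupler_mid',.058)]:
    for r in vision.landmark_of(n,cam)[:3]: print(cam,n,r['conf'],r['point'],atz(cam,r['point'],z))
```

```text
6.4 [0.51   0.1888 0.252 ] [-0.0005  1.     -0.005   0.0019] [ 1.1418  0.9076 -2.7789] 0.14776712923583116
scene latch_grip 0.89 [235.4, 378.9] [0.5194 0.1948 0.098 ]
scene latch_grip 0.23 [282.2, 326.9] [0.7274 0.2183 0.098 ]
scene coupler_mid 0.82 [244.1, 378.7] [0.5046 0.1879 0.058 ]
```

View pics/s1.png

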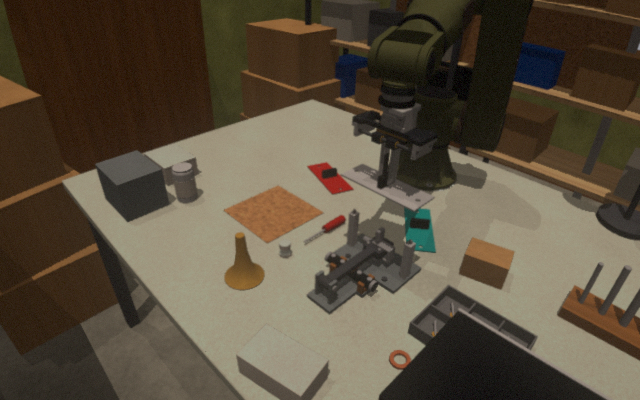

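The plate is off the pins and level in the gripper (about pixel (187,390)); the latch tab is now visible at (235,379). Carrying to the mat.

Request:
play_rows(motion=[{"grip": 5, "dp": [2, 15, 0], "roll": 0}, {"grip": 5, "dp": [4, 30, 0], "roll": 0}, {"grip": 5, "dp": [4, 35, 0], "roll": 0}, {"grip": 5, "dp": [4, 35, 0], "roll": 0}, {"grip": 5, "dp": [4, 35, 0], "roll": 0}, {"grip": 5, "dp": [4, 35, 0], "roll": 0}, {"grip": 5, "dp": [4, 35, 0], "roll": 0}, {"grip": 5, "dp": [4, 35, 0], "roll": 0}, {"grip": 5, "dp": [4, 35, 0], "roll": 0}, {"grip": 5, "dp": [4, 35, 0], "roll": 0}, {"grip": 5, "dp": [4, 25, 0], "roll": 0}, {"grip": 5, "dp": [2, 13, 0], "roll": 0}])

```text
clock: 7.9
tcp_pos: [0.5493, -0.1773, 0.2489]
eef_rot: [-0.0, 1.0, -0.006, -0.0]
wrist_force: [1.2, 0.6, -2.2]
gripper_width: 0.15
gripper_force: 30.0
```

Request:
play_rows(motion=[{"grip": 5, "dp": [0, 0, 20], "roll": 0}, {"grip": 5, "dp": [0, 0, 35], "roll": 0}, {"grip": 5, "dp": [0, 0, 35], "roll": 0}, {"grip": 5, "dp": [0, 0, 35], "roll": 0}, {"grip": 5, "dp": [0, 0, 35], "roll": 0}, {"grip": 5, "dp": [0, 0, 25], "roll": 0}, {"grip": 5, "dp": [0, 0, 15], "roll": 0}, {"grip": 5, "dp": [0, 0, 8], "roll": 0}, {"grip": 5, "dp": [0, 0, 5], "roll": 0}, {"grip": 5, "dp": [0, 0, 0], "roll": 0}, {"grip": 5, "dp": [0, 0, 0], "roll": 0}])

```text
clock: 9.0
tcp_pos: [0.5503, -0.1749, 0.0374]
eef_rot: [0.0, 1.0, -0.005, 0.001]
wrist_force: [0.1, -0.0, -2.8]
gripper_width: 0.148
gripper_force: 30.0
```

Request:
play_rows(motion=[{"grip": 5, "dp": [2, 0, 8], "roll": 0}, {"grip": 5, "dp": [2, 0, 4], "roll": 0}, {"grip": 5, "dp": [0, 0, 2], "roll": 0}, {"grip": 5, "dp": [0, 0, 1], "roll": 0}, {"grip": 5, "dp": [0, 0, 1], "roll": 0}, {"grip": 5, "dp": [0, 0, 0], "roll": 0}, {"grip": 5, "dp": [0, 0, 0], "roll": 0}])

```text
clock: 9.7
tcp_pos: [0.5538, -0.1747, 0.0217]
eef_rot: [-0.0, 1.0, -0.005, 0.0]
wrist_force: [-6.6, 3.4, 12.9]
gripper_width: 0.144
gripper_force: 30.0
```

Contact (13 N up). Release slowly, check, and back off.

Request:
play_rows(motion=[{"grip": 5, "dp": [0, 0, -0.5], "roll": 0}, {"grip": 22, "dp": [0, 0, 0], "roll": 0}, {"grip": 30, "dp": [0, 0, 0], "roll": 0}, {"grip": 40, "dp": [0, 0, 0], "roll": 0}, {"grip": 40, "dp": [0, 0, 0], "roll": 0}, {"grip": 40, "dp": [0, 0, 0], "roll": 0}, {"grip": 40, "dp": [0, 0, -20], "roll": 0}, {"grip": 40, "dp": [0, 0, -40], "roll": 0}, {"grip": 40, "dp": [0, 0, -45], "roll": 0}, {"grip": 40, "dp": [0, 0, -45], "roll": 0}, {"grip": 40, "dp": [0, 0, -45], "roll": 0}, {"grip": 40, "dp": [0, 0, -45], "roll": 0}])

```text
clock: 10.9
tcp_pos: [0.5534, -0.1747, 0.263]
eef_rot: [0.0, 1.0, -0.005, 0.0]
wrist_force: [0.3, 0.2, 0.5]
gripper_width: 0.425
gripper_force: 0.0
```

Request:
play_rows(motion=[{"grip": 40, "dp": [-4, -20, 0], "roll": 0}, {"grip": 40, "dp": [-12, -40, 0], "roll": 0}, {"grip": 40, "dp": [-12, -40, 0], "roll": 0}, {"grip": 40, "dp": [-12, -40, 0], "roll": 0}, {"grip": 40, "dp": [-12, -40, 0], "roll": 0}, {"grip": 40, "dp": [-12, -40, 0], "roll": 0}, {"grip": 40, "dp": [-12, -40, 0], "roll": 0}, {"grip": 40, "dp": [-12, -40, 0], "roll": 0}, {"grip": 40, "dp": [-12, -40, 0], "roll": 0}, {"grip": 40, "dp": [0, -20, 0], "roll": 0}, {"grip": 40, "dp": [0, 0, 0], "roll": 0}, {"grip": 40, "dp": [0, 0, 0], "roll": 0}])

```text
clock: 12.1
tcp_pos: [0.4574, 0.1859, 0.2609]
eef_rot: [0.0, 1.0, -0.005, -0.0]
wrist_force: [0.2, -0.1, -0.7]
gripper_width: 0.422
gripper_force: 0.0
```

Run:
```python
from h import *
np.set_printoptions(precision=4,suppress=True)
s=ctrl.sense(); print(s['clock'],s['tcp_pos'],s['eef_rot'],s['wrist_force'],s['gripper_width'])
c=vision.camera_info('wrist'); im=save('wrist','w1'); 
for n,z in [('latch_grip',.098),('coupler_mid',.058),('jig',0),('hold_arm',.058)]:
    for r in vision.landmark_of(n,'wrist')[:2]: print(n,r['conf'],r['point'],atz('wrist',r['point'],z,c))
def rect(cam,m,z,c):
        cs=max(cv2.findContours(m.astype(np.uint8),0,1)[0],key=cv2.contourArea)[:,0]
        return cv2.minAreaRect(np.array([atz(cam,(p[1],p[0]),z,c)[:2] for p in cs]).astype(np.float32)*1000)
vision.get_image('top');c=vision.camera_info('top')
for r in vision.outline_of('cover','top'): print(r['conf'],r['point'],rect('top',r['mask'],.007,c))
```

```text
12.1 [0.4574 0.1859 0.2609] [ 0.0001  1.     -0.0046 -0.0001] [ 0.1995 -0.0672 -0.728 ] 0.4219564005880925
latch_grip 0.72 [126.0, 318.1] [0.5108 0.1878 0.098 ]
coupler_mid 0.86 [123.7, 318.4] [0.5104 0.1878 0.058 ]
jig 0.69 [121.0, 314.3] [0.51   0.1932 0.    ]
0.88 [192.9, 380.7] ((552.6150512695312, -173.75880432128906), (210.7711181640625, 81.37598419189453), 89.58078002929688)
0.85 [284.4, 388.5] ((278.43682861328125, -205.43179321289062), (213.3600616455078, 81.70745849609375), 69.09618377685547)
0.62 [286.1, 282.6] ((264.669189453125, 112.80865478515625), (66.11003875732422, 18.63155174255371), 24.47905731201172)
```

View pics/w1.png

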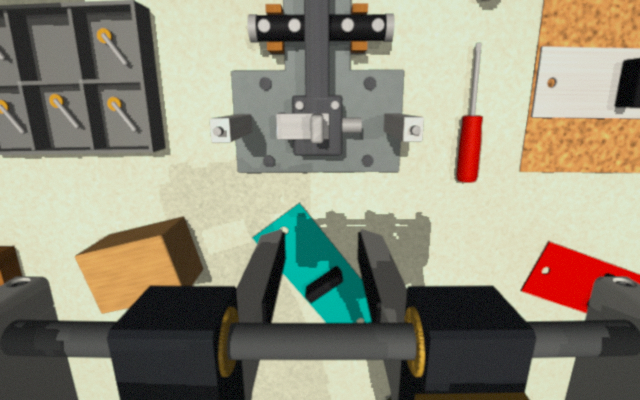

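The cover lies flat on the mat at (0.553, -0.174), and the wrist picture shows the tab at pixel (126,318), midway between the pins at columns 221 and 413, so at about (0.511, 0.188). Next I descend on it.

Request:
play_rows(motion=[{"grip": 40, "dp": [26, -1, 0], "roll": 0}, {"grip": 40, "dp": [27, -1, 0], "roll": 0}, {"grip": 40, "dp": [0, 0, 35], "roll": 0}, {"grip": 40, "dp": [0, 0, 40], "roll": 0}, {"grip": 40, "dp": [0, 0, 35], "roll": 0}, {"grip": 40, "dp": [0, 0, 30], "roll": 0}, {"grip": 40, "dp": [0, 0, 20], "roll": 0}, {"grip": 40, "dp": [0, 0, 12], "roll": 0}, {"grip": 40, "dp": [0, 0, 0], "roll": 0}, {"grip": 40, "dp": [0, 0, 0], "roll": 0}])

```text
clock: 13.45
tcp_pos: [0.5109, 0.1877, 0.0898]
eef_rot: [-0.0, 1.0, -0.005, 0.0]
wrist_force: [0.2, -0.1, 0.7]
gripper_width: 0.425
gripper_force: 0.0
```

Request:
play_rows(motion=[{"grip": 20, "dp": [0, 0, 0], "roll": 0}, {"grip": 20, "dp": [0, 0, 0], "roll": 0}, {"grip": 20, "dp": [0, 0, 0], "roll": 0}, {"grip": 3, "dp": [0, 0, 0], "roll": 0}, {"grip": 3, "dp": [0, 0, 0], "roll": 0}, {"grip": 3, "dp": [0, 0, 0], "roll": 0}, {"grip": 3, "dp": [0, 0, 0], "roll": 0}, {"grip": 3, "dp": [0, 0, 0], "roll": 0}])

```text
clock: 14.25
tcp_pos: [0.5105, 0.1893, 0.0894]
eef_rot: [-0.001, 1.0, -0.005, 0.001]
wrist_force: [-0.4, 12.0, -0.6]
gripper_width: 0.124
gripper_force: 30.0
```

Request:
play_rows(motion=[{"grip": 3, "dp": [0, -3, 0], "roll": 0}, {"grip": 3, "dp": [0, -4, 0], "roll": 0}, {"grip": 3, "dp": [0, -4, 0], "roll": 0}, {"grip": 3, "dp": [0, -3, 0], "roll": 0}, {"grip": 3, "dp": [0, 0, 0], "roll": 0}, {"grip": 3, "dp": [0, 0, 0], "roll": 0}])

```text
clock: 14.85
tcp_pos: [0.5106, 0.2006, 0.0893]
eef_rot: [0.001, 1.0, -0.005, -0.0]
wrist_force: [-2.2, -9.2, 5.3]
gripper_width: 0.124
gripper_force: 30.0
```

Request:
play_rows(motion=[{"grip": 3, "dp": [2, 0, -7.5], "roll": 0}, {"grip": 3, "dp": [2, 0, -7.5], "roll": 0}, {"grip": 3, "dp": [2.5, 0, -7.5], "roll": 0}, {"grip": 3, "dp": [2.5, 0, -7], "roll": 0}, {"grip": 3, "dp": [0, 0, 0], "roll": 0}, {"grip": 3, "dp": [0, 0, 0], "roll": 0}])

```text
clock: 15.45
tcp_pos: [0.5187, 0.2001, 0.1175]
eef_rot: [0.002, 1.0, -0.005, -0.002]
wrist_force: [-0.3, -9.7, -3.8]
gripper_width: 0.121
gripper_force: 30.0
```

Force is gentle (about 4–5 N), so the arm is rising. Continuing along the arc.

Request:
play_rows(motion=[{"grip": 3, "dp": [3, 0, -7], "roll": 0}, {"grip": 3, "dp": [3, 0, -7], "roll": 0}, {"grip": 3, "dp": [3.5, 0, -7], "roll": 0}, {"grip": 3, "dp": [4, 0, -7], "roll": 0}, {"grip": 3, "dp": [4, 0, -6.5], "roll": 0}, {"grip": 3, "dp": [4.5, 0, -6.5], "roll": 0}, {"grip": 3, "dp": [4.5, 0, -6.5], "roll": 0}, {"grip": 3, "dp": [5, 0, -6], "roll": 0}, {"grip": 3, "dp": [0, 0, 0], "roll": 0}, {"grip": 3, "dp": [0, 0, 0], "roll": 0}, {"grip": 3, "dp": [0, 0, 0], "roll": 0}, {"grip": 3, "dp": [0, 0, 0], "roll": 0}])

```text
clock: 16.65
tcp_pos: [0.5502, 0.1998, 0.1709]
eef_rot: [0.002, 1.0, -0.005, -0.002]
wrist_force: [-3.0, -10.1, -3.4]
gripper_width: 0.127
gripper_force: 30.0
```

Run:
```python
from h import *
s=ctrl.sense(); print(s['tcp_pos'],s['wrist_force'],s['gripper_force'],s['gripper_width'],s['dq'])
im=save('scene','s2'); cv2.imwrite('pics/s2c.png',cv2.resize(im[130:330,180:460],None,fx=2.8,fy=2.8)[:,:,::-1])
for n in ['coupler_mid','latch_grip']: print([(r['conf'],r['point']) for r in vision.landmark_of(n,'scene')[:2]])
# expected coupler pixel for rise th
for th in (0,.3,.48,.6): print(th,proj('scene',[.7005-.19*np.cos(th),.188,.058+.19*np.sin(th)]))
```

```text
[0.55018798 0.19978416 0.17087667] [ -3.0460188  -10.09830497  -3.35166678] 30.00017523765564 0.1270678202557887 [ 0.00067459 -0.00040597 -0.00072312 -0.00049247 -0.00065244  0.00033339]
[(0.9, [221.8, 378.0])]
[(0.86, [214.6, 375.5])]
0 [245.14535994 377.30398824]
0.3 [228.8657792  377.50502243]
0.48 [220.54134581 375.48728943]
0.6 [215.78650047 373.20028496]
```

View pics/s2c.png

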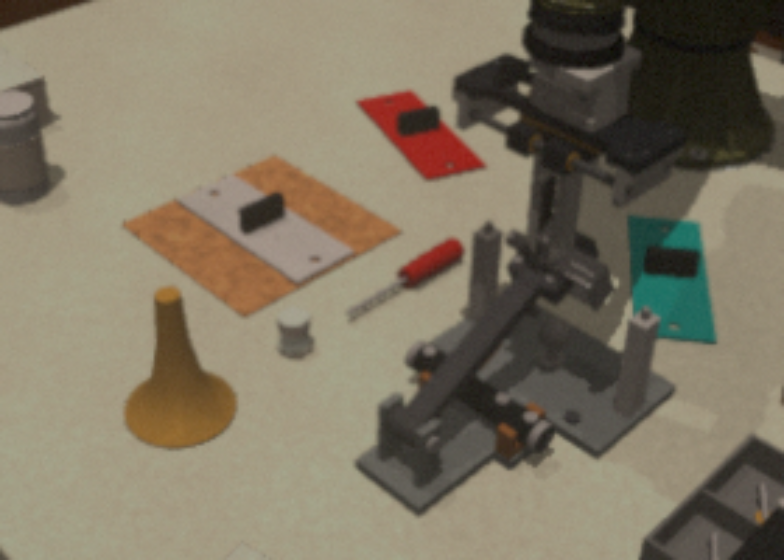

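The crop shows the arm raised and held by the gripper (crop about (550,260)). The plate lies flat on the mat (260,230), the clarinet joint is still in its cradle, and the bystanders are where they were. The coupler at scene pixel (222,378) gives a rise of about 86 mm. Handing in.

```bash
python3 -c "
from station import order
print(order.job_done())"
```

```text
the job is handed in; nothing more can be done
None
```

I've handed the job in: the guard plate lies flat in the middle of the cork mat, the latch is pulled clear, and the gripper is holding the arm up, its end about 86 mm above where it sat; the clarinet joint is still in its cradle and the other things look undisturbed. No verdict came back from the judging.

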